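Clear a finished batch of bolt rods and zero the piece counter

TASK

Clear away the finished batch: empty the two bolt rods from the wooden carrier through the slot of the grey stock box and stand the empty carrier upright on the bench again. Turn the piece counter's pointer knob anticlockwise (seen from above) fully back to its zero stop, ready for the next batch. Leave the hammer, the padlock and the key bin where they are.

Things in the scene. Friction and masses are not known exactly. Their poses are not given: they have to be found in the camera images.
- stock_box: Fixed grey steel box, 120 x 180 mm and 68 mm high, closed but for a slot in its top, 36 mm wide and 150 mm long, that runs along the box's own y. Over it an aluminium hopper slopes out to a mouth 92 mm wide (x), 150 mm long (y), rim 106 mm above the bench. Rods must lie along the slot to drop through. Origin: centre of the underside; z up.
- mouth (a point): Centre of the hopper's mouth, 1 mm below its rim, 105 mm above the bench. Axes as the box: the slot runs along y.
- carrier: Loose plywood carrier, 144 mm long (its x), 68 mm wide (y), 104 mm high, 0.3 kg, same both ways round. A shallow V trough runs along x between end plates 128 mm apart: bottom line 8 mm above the bench, sides rising at 12 degrees to open edges at y = +-34 mm, 15 mm up. Rods roll out over an edge when it is tilted 35 to 45 degrees about x. Origin: centre of the underside; z up.
- carrier_bar (a point): Centre of the carrier's top bar, a wooden bar along the carrier's x, 144 mm long, 16 mm wide (y), 24 mm high, its centre 92 mm above the carrier's underside; clear space of 50 mm under it. Axes as the carrier.
- rod0: Loose steel bolt rod, round, 14 mm in diameter, 110 mm long, 0.13 kg, lying lengthwise in the carrier's trough beside the other. Origin: its centre; x along the rod.
- rod1: The other bolt rod, the same as rod0.
- counter: Piece counter: fixed grey housing 130 x 130 x 50 mm with a white round dial (radius 60 mm) and a black pointer knob on its top. The dial's zero mark lies on the housing's own -x side of the knob, beside a small steel stop post. Origin: centre of the underside; z up.
- knob_grip (a point): On the knob's vertical axis, 88 mm above the bench, at the height to grip. The knob is an upright bar 60 mm long, 16 mm wide, 44 mm high (from 60 to 104 mm above the bench) on a round foot of radius 30 mm. The x axis of this frame runs along the bar; its pointer, with a white tip 53 mm from the axis, is at the -x end.
- knob (a joint): Turn of the knob in rad: 0 with the pointer against the zero stop, growing clockwise seen from above, up to 5. It turns stiffly (about 0.06 N m), stays where it is left, and stops hard at 0.
- hammer: Bystander: hammer about 260 mm long with an orange handle, lying beyond the stock box. Leave it alone.
- padlock: Bystander: brass padlock 30 x 60 mm, 90 mm high, standing on the bench. Leave it alone.
- key_bin: Bystander: open blue bin 110 x 80 x 45 mm with key blanks. Leave it alone.

How it is judged:
At the end, for the whole second after the job is handed in: Both rods lie at rest inside the stock box, below its slot; the carrier stands upright (within 0.08 rad) on the bench (underside within 6 mm of it), at rest; the counter's knob is within 0.06 rad of its zero stop (z of rod0 in the frame of stock_box between 0 and 0.055 m and x of rod0 in the frame of stock_box between -0.056 and 0.056 m and y of rod0 in the frame of stock_box between -0.086 and 0.086 m and linear speed of each of rod0, rod1 below 0.03 m/s and z of rod1 in the frame of stock_box between 0 and 0.055 m and x of rod1 in the frame of stock_box between -0.056 and 0.056 m and y of rod1 in the frame of stock_box between -0.086 and 0.086 m and angle between carrier's own z axis and vertical below 0.08 rad and height (world z) of carrier below 0.006 m and linear speed of carrier below 0.02 m/s and value of joint knob below 0.06 rad); the robot touches nothing.
It fails at once if the hammer is moved by more than 30 mm (distance of hammer from where it was at the start of the episode above 0.03 m).
It fails at once if the padlock is moved by more than 30 mm (distance of padlock from where it was at the start of the episode above 0.03 m).
It fails at once if the key bin is moved by more than 30 mm (distance of key_bin from where it was at the start of the episode above 0.03 m).
It also fails if it takes over 72 s, if anything falls off the work surface, if the arm or the gripper's body presses on something with over 40 N, if the wrist force passes 120 N, or if a joint passes its speed limit or range.

ROBOT

A 6-joint arm with a two-finger parallel gripper is mounted at the origin on the work surface. World frame = base frame: x ahead of the robot, y to its left, z up, the work surface at z = 0. Lengths are in m, angles in rad, forces in N, time in s.
With the tool pointing down it reaches from about 0.325 to 1 m from the base axis. Payload 5.1 kg.
Tool frame: the origin (TCP) lies between the finger pads; the fingertips stand 14 mm ahead of it and the grasp point (between the pads) lies 5 mm behind it; z points along the fingers, y is the line along which they close (so a half turn about z gives the same grasp; the last joint's range is limited). The gripper opens to 85 mm and grips with 20 to 120 N. Pads are 22 mm wide; open, the fingers measure 114 mm over their backs; the gripper's body (76 mm by 85 mm) begins 54 mm behind the grasp point. The pads swing forward as they close: fully open they stand 13 mm farther back than shut.
Start: joints at [-1.39, 0.124, 1.65, -0, 1.367, -0.083], TCP at [0.169, -0.628, 0.245] pointing down, gripper open.
Joint ranges: [-2.61, 2.61], [-1.02, 2.33], [0.03, 2.71], [-1.35, 4.49], [0.32, 2.68], [-2.91, 2.91]. Speed limits (rad/s): [2.57, 2.57, 3.14, 3.14, 3.14, 3.14].

INTERFACE

Orientations are given as a unit quaternion [x, y, z, w].
In Python, from station import status, viewer, sign_off gives the robot as it stands.
- The arm moves only by the tool arm_command, never from a script. Its argument "commands" is a list of rows, each an object with "gripper": the closure in counts, from 0 (fully open) to 255 (shut); "linear": the shift along the tool's x, y, z in m, a list of three; "roll": the turn about the tool's z in rad. In form: [{"gripper": gripper, "linear": [dx, dy, dz], "roll": roll}, ...]. A call has 1 to 10 rows; each row shifts and turns the commanded pose from where the row before left it, along the tool's axes as they then stand; what a row does not reach is not made up. A row lasts 1/12 s, in which the tool goes at most 41.7 mm and 7.16 degrees, less where a joint would pass 70% of its speed; a pose out of reach is approached as far as the arm can. A call with a gripper value outside its range is refused whole. The fingers move at their own pace and stop on an object; the grip force is fixed at half the most. Time passes only in rows, so rows that do not move let the fingers close. It gives the time, the measured TCP pose, the force, the opening and the grip force at its end, in the units of the state.
- status.get_obs(): the state, without advancing time (a new reading comes with each control period).
- viewer.snapshot(name): name is "scene" or "top" or "wrist"; returns the picture (400x640x3 uint8, red, green, blue); there is no depth.
- viewer.calibration(name): a dict with "fx", "fy", "cx", "cy" (pixels), "k1" (the pictures are not rectified: a ray, as slopes to the right and down, at radius r is drawn at 1 + k1 r^2 times it, then the intrinsics apply), "rvec" (rotation vector, rad) and "tvec" (3), from world to camera coordinates, as OpenCV has them; the wrist camera has in their place "T_tool_cam" (4x4, takes a point from camera to tool coordinates, whose origin is the TCP and whose axes are the flange's). Camera axes: x right, y down, z forward; pixel columns grow to the right and rows downward; lengths in m; the calibration is good to about 2 mm. A picture is of the moment at which its call begins: read the wrist's pose just before it. calibration takes no time and is no camera call.
- sign_off(): hands the job in; it is judged then, once.
The state is a dict: "clock": time; "joint_pos": joint angles; "joint_vel": joint speeds; "joint_efforts": joint torques, N m; "tool_pos": TCP position; "ee_rot": TCP orientation; "ft_force": force on the tool from outside, world axes, zero at the start; "torque": the same for the moment, N m; "finger_gap": finger opening in m; "gripper_force": force on a finger pad.
Only numpy, scipy, OpenCV 4.12 (cv2) and the standard library are available. Lean on these libraries where they do the work, as an engineer would, in place of code of your own. Each camera call takes 0.05 s, during which the arm holds its last target. There are 200 camera calls.

## Working session

There is one attempt and no reset: what is moved stays moved. The work goes in short steps, Python scripts to look and compute and a tool call to move; the robot and the scene stay as the last step left them, time stands still between calls to the robot, and variables do not carry over. Pictures are saved under pics/ and viewed, at most 10 in all, crops included, and the job is handed in when it is done.

Besides the shell and the picture viewer there is one more tool, called after "Emit:" as name(argument=value, ...) on one line, values as JSON. arm_command: Moves the arm, as the interface text tells. Its arguments: {"type":"object","properties":{"commands":{"type":"array","items":{"type":"object","properties":{"gripper":{"type":"number"},"linear":{"type":"array","items":{"type":"number"}},"roll":{"type":"number"}}}}},"required":["commands"]}

```bash
mkdir -p pics; cat > h.py <<'E'
import numpy as np,cv2
from scipy.spatial.transform import Rotation as R
from station import status,viewer,sign_off
def save(n,f):
    im=viewer.snapshot(n); cv2.imwrite('pics/'+f,im[:,:,::-1]); return im
def ray(n,u,v,T=None):
    c=viewer.calibration(n); x=np.array([(u-c['cx'])/c['fx'],(v-c['cy'])/c['fy']])
    s=x.copy()
    for _ in range(30): s=x/(1+c['k1']*(s@s))
    d=np.array([*s,1.])
    if n=='wrist':
        M=(tool() if T is None else T)@np.array(c['T_tool_cam']); return M[:3,3],M[:3,:3]@d
    Rm=cv2.Rodrigues(np.array(c['rvec'],float))[0]; t=np.array(c['tvec'],float).ravel()
    return -Rm.T@t,Rm.T@d
def tool():
    o=status.get_obs(); T=np.eye(4); T[:3,:3]=R.from_quat(o['ee_rot']).as_matrix(); T[:3,3]=o['tool_pos']; return T
def at(n,u,v,z,T=None):
    o,d=ray(n,u,v,T); return (o+d*(z-o[2])/d[2]).round(4)
E
python3 - <<'E'
from h import *
print(status.get_obs()); print(tool().round(3))
for n in('scene','top'): save(n,n+'0.png'); o,d=ray(n,320,200); print(n,o.round(3),d.round(3))
print(viewer.calibration('wrist'))
E
```

```text
{'clock': 0.0, 'joint_pos': array([-1.38962861e+00,  1.24477845e-01,  1.65172680e+00,  3.56850740e-05,
        1.36749264e+00, -8.26330988e-02]), 'joint_vel': array([-0.00141262, -0.00107629,  0.00126277,  0.00131415,  0.00089091,
        0.00040502]), 'joint_efforts': array([ 3.71491433e-04, -4.23616183e+01, -3.65451229e+01, -1.90292906e-05,
        7.06363411e-03, -1.81022898e-05]), 'tool_pos': array([ 0.16933977, -0.62693019,  0.24403942]), 'ee_rot': array([ 9.91313673e-01,  1.31514615e-01, -3.43736937e-05, -1.05189867e-03]), 'ft_force': array([-0.13882624,  0.20657628, -0.36613083]), 'torque': array([-2.66118771e-02, -5.25795386e-05,  5.91001709e-03]), 'gripper_force': 0.0, 'finger_gap': 0.0856836267862538}
[[ 0.965  0.261 -0.     0.169]
 [ 0.261 -0.965  0.002 -0.627]
 [ 0.    -0.002 -1.     0.244]
 [ 0.     0.     0.     1.   ]]
scene [1.431 0.486 0.84 ] [-0.682 -0.402 -0.611]
top [0.47  0.029 1.05 ] [ 0.136 -0.012 -0.991]
{'fx': 276.873707813586, 'fy': 276.873707813586, 'cx': 319.40118272044003, 'cy': 200.20176674840462, 'k1': -0.016879940346015976, 'T_tool_cam': array([[-7.75022794e-05, -9.63104738e-01, -2.69126842e-01,
         6.93445816e-02],
       [ 9.99999986e-01, -3.40543255e-05, -1.66109020e-04,
        -4.60257066e-04],
       [ 1.50815451e-04, -2.69126851e-01,  9.63104727e-01,
        -1.28589906e-01],
       [ 0.00000000e+00,  0.00000000e+00,  0.00000000e+00,
         1.00000000e+00]])}
```

View pics/top0.png

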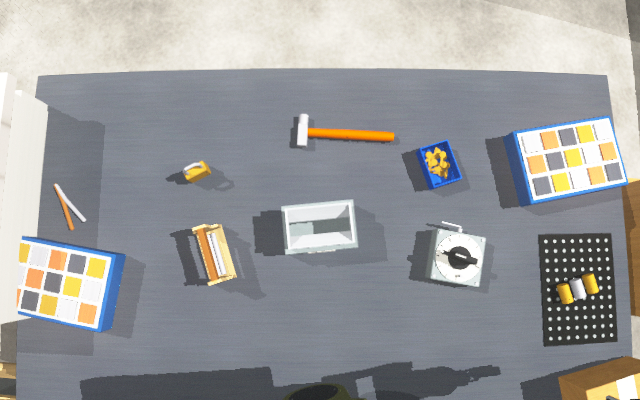

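View pics/scene0.png

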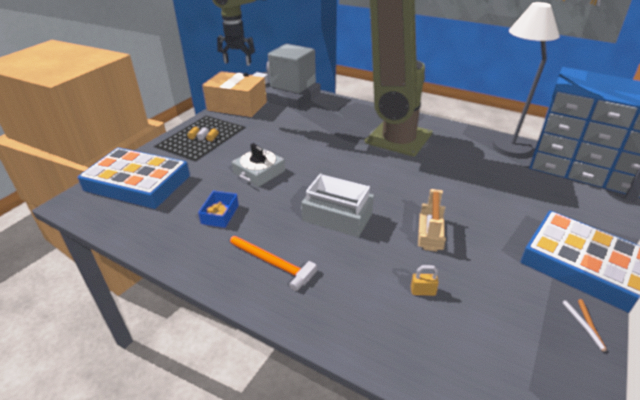

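```bash
python3 - <<'E'
import cv2,numpy as np
im=cv2.imread('pics/top0.png')
b=[im[217:293,184:244],im[192:268,278:362],im[217:293,424:492+0]]
m=np.hstack([cv2.resize(x,None,fx=3.75,fy=3.75,interpolation=cv2.INTER_CUBIC) for x in b]); print(m.shape,[x.shape for x in b])
cv2.imwrite('pics/mos.png',m)
E
```

```text
(285, 795, 3) [(76, 60, 3), (76, 84, 3), (76, 68, 3)]
```

View pics/mos.png

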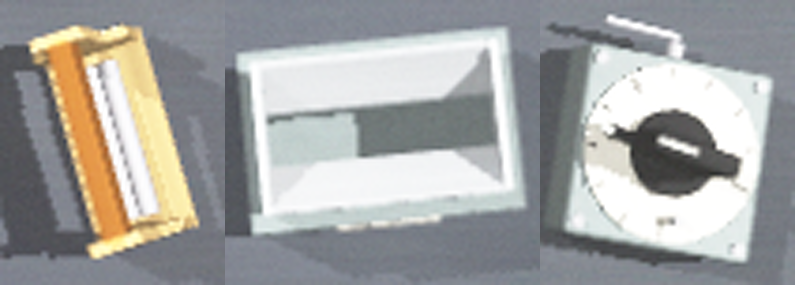

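```bash
cat >> h.py <<'E'
def mos(u,v,z,x0,y0,off): return at('top',x0+(u-off+.5)/3.75-.5,y0+(v+.5)/3.75-.5,z)
E
python3 - <<'E'
from h import *
c=lambda u,v,z:mos(u,v,z,184,217,0); b=lambda u,v,z:mos(u,v,z,278,192,225); k=lambda u,v,z:mos(u,v,z,424,217,540)
A,B=c(61,43,.104),c(115,237,.104); d=A-B; print('bar',A,B,(A+B)/2,np.linalg.norm(d),np.arctan2(d[1],d[0]))
P=[b(*p,.106) for p in((248,66),(500,44),(512,192),(261,214))]; print('box',P,np.mean(P,0))
print([np.linalg.norm(P[i]-P[i-1]) for i in range(4)], [np.arctan2(*(P[i]-P[i-1])[[1,0]]) for i in range(4)])
P=[k(*p,.05) for p in((590,45),(772,78),(747,262),(565,232))]; print('ctr',P,np.mean(P,0))
print([np.linalg.norm(P[i]-P[i-1]) for i in range(4)], [np.arctan2(*(P[i]-P[i-1])[[1,0]]) for i in range(4)])
print('post?',k(676,45,.07),k(608,18,.1))
E
```

```text
bar [0.5338 0.3066 0.104 ] [0.4109 0.269  0.104 ] [0.47235 0.2878  0.104  ] 0.12852303295518672 0.296897193925019
box [array([0.5783, 0.1046, 0.106 ]), array([ 0.5917, -0.057 ,  0.106 ]), array([ 0.497 , -0.0632,  0.106 ]), array([0.484 , 0.0959, 0.106 ])] [0.53775  0.020075 0.106   ]
[np.float64(0.09470047518360196), np.float64(0.16215461757224184), np.float64(0.09490273968648114), np.float64(0.15963022896682197)] [np.float64(0.09199831852389417), np.float64(-1.4880648050136136), np.float64(-3.0762160501948745), np.float64(1.6523248246741862)]
ctr [array([ 0.5328, -0.2814,  0.05  ]), array([ 0.5089, -0.4081,  0.05  ]), array([ 0.3848, -0.3845,  0.05  ]), array([ 0.4072, -0.2597,  0.05  ])] [ 0.458425 -0.333425  0.05    ]
[np.float64(0.12746077828100696), np.float64(0.12893447948473677), np.float64(0.1263240673822689), np.float64(0.12679432163941728)] [np.float64(-0.17108179494803538), np.float64(-1.7572400884440216), np.float64(2.9536673897131274), np.float64(1.3932001595114085)]
post? [ 0.531 -0.334  0.07 ] [ 0.5471 -0.2785  0.1   ]
```

Emit:
arm_command(commands=[{"gripper": 0,"linear": [0.034,-0.02,0],"roll": 0},{"gripper": 0,"linear": [0.034,-0.02,0],"roll": 0},{"gripper": 0,"linear": [0.034,-0.02,0],"roll": 0},{"gripper": 0,"linear": [0.034,-0.02,0],"roll": 0},{"gripper": 0,"linear": [0.034,-0.02,0],"roll": 0},{"gripper": 0,"linear": [0.034,-0.02,0],"roll": 0},{"gripper": 0,"linear": [0.034,-0.02,0],"roll": 0},{"gripper": 0,"linear": [0.034,-0.02,0],"roll": 0},{"gripper": 0,"linear": [0.034,-0.02,0],"roll": 0},{"gripper": 0,"linear": [0.03,-0.017,0],"roll": 0}])

```text
clock: 0.93
tool_pos: [0.4435, -0.3475, 0.2449]
ee_rot: [0.991, 0.132, -0.0, -0.0]
ft_force: [-0.2, -0.1, 0.1]
finger_gap: 0.0856
gripper_force: 0.0
```

Emit:
arm_command(commands=[{"gripper": 0,"linear": [0.01,0,0],"roll": 0},{"gripper": 0,"linear": [0,0,0],"roll": 0},{"gripper": 0,"linear": [0,0,0],"roll": 0}])

```text
clock: 1.18
tool_pos: [0.452, -0.3472, 0.2449]
ee_rot: [0.991, 0.132, -0.001, -0.0]
ft_force: [0.2, 0.3, -0.2]
finger_gap: 0.0857
gripper_force: 0.0
```

```bash
python3 - <<'E'
from h import *
T=tool();np.save('T1.npy',T);print(T.round(4).tolist()); save('wrist','w1.png')
E
```

```text
[[0.9651, 0.2617, -0.0012, 0.452], [0.2617, -0.9651, 0.0001, -0.3472], [-0.0011, -0.0004, -1.0, 0.2449], [0.0, 0.0, 0.0, 1.0]]
```

View pics/w1.png

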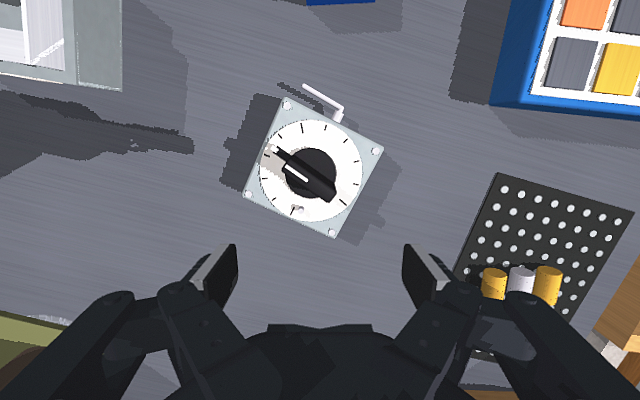

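```bash
python3 - <<'E'
import cv2
im=cv2.imread('pics/w1.png')[85:245,230:395]
cv2.imwrite('pics/w1c.png',cv2.resize(im,None,fx=3.6,fy=3.6,interpolation=cv2.INTER_CUBIC))
E
```

```text
(no output)
```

View pics/w1c.png

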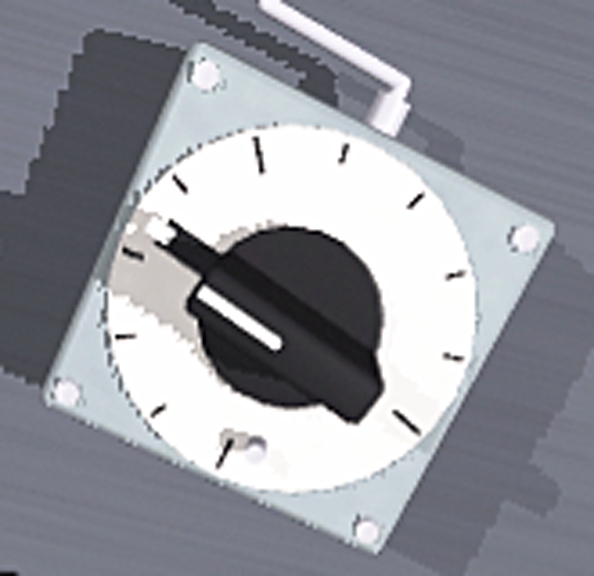

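```bash
python3 - <<'E'
from h import *
T=np.load('T1.npy')
w=lambda u,v,z:at('wrist',230+(u+.5)/3.6-.5,85+(v+.5)/3.6-.5,z,T)
H=[w(*p,.05) for p in((200,44),(553,228),(375,552),(46,392))]; print('house',np.mean(H,0),H)
print('foot',w(290,318,.06)); tip=w(160,230,.062); zero=w(224,453,.051); print(tip,zero)
print('bar end far top',w(370,400,.104),w(192,290,.104),w(200,292,.104),w(280,345,.104))
c=np.mean(H,0)
for p in(tip,zero,w(255,448,.07)): print(np.hypot(*(p-c)[:2]),np.arctan2(*(p-c)[[1,0]]))
print('lever',w(400,90,.1),w(385,120,.05))
# line of bar top
E
```

```text
house [ 0.46245  -0.333675  0.05    ] [array([ 0.5355, -0.2849,  0.05  ]), array([ 0.511 , -0.4069,  0.05  ]), array([ 0.3883, -0.3826,  0.05  ]), array([ 0.415 , -0.2603,  0.05  ])]
foot [ 0.4625 -0.3328  0.06  ]
[ 0.4789 -0.2871  0.062 ] [ 0.4102 -0.323   0.051 ]
bar end far top [ 0.4538 -0.3596  0.104 ] [ 0.4709 -0.3046  0.104 ] [ 0.4709 -0.3068  0.104 ] [ 0.4624 -0.3314  0.104 ]
0.04939466696921842 1.2312791131138814
0.0533293364387745 2.9400599471682494
0.04166657083322314 3.113388849737591
lever [ 0.5355 -0.3447  0.1   ] [ 0.5288 -0.3457  0.05  ]
```

Emit:
arm_command(commands=[{"gripper": 100,"linear": [0,0,0],"roll": -0.12},{"gripper": 100,"linear": [0,0,0],"roll": -0.12},{"gripper": 100,"linear": [0,0,0],"roll": -0.12},{"gripper": 100,"linear": [0,0,0],"roll": -0.12},{"gripper": 100,"linear": [0,0,0],"roll": -0.12},{"gripper": 100,"linear": [0,0,0],"roll": -0.12},{"gripper": 100,"linear": [0,0,0],"roll": -0.12},{"gripper": 100,"linear": [0,0,0],"roll": -0.12},{"gripper": 100,"linear": [0.017,0.005,0],"roll": -0.01},{"gripper": 100,"linear": [0,0,0.02],"roll": 0}])

```text
clock: 2.07
tool_pos: [0.4639, -0.3349, 0.2297]
ee_rot: [0.816, 0.578, 0.001, 0.004]
ft_force: [0.4, -0.4, 0.7]
finger_gap: 0.0519
gripper_force: 0.0
```

Emit:
arm_command(commands=[{"gripper": 100,"linear": [0,0,0.035],"roll": 0},{"gripper": 100,"linear": [0,0,0.035],"roll": 0},{"gripper": 100,"linear": [0,0,0.03],"roll": 0},{"gripper": 100,"linear": [0,0,0.02],"roll": 0},{"gripper": 100,"linear": [0,0,0.02],"roll": 0},{"gripper": 100,"linear": [0,0,0],"roll": 0},{"gripper": 100,"linear": [0,0,0],"roll": 0}])

```text
clock: 2.65
tool_pos: [0.4609, -0.3334, 0.0842]
ee_rot: [0.816, 0.578, -0.0, -0.001]
ft_force: [-0.7, -0.0, -0.2]
finger_gap: 0.052
gripper_force: 0.0
```

```bash
python3 - <<'E'
from h import *
print(tool().round(4).tolist(), status.get_obs()['joint_pos'][5])
E
```

```text
[[0.3327, 0.943, -0.0025, 0.4609], [0.943, -0.3327, 0.0019, -0.3334], [0.001, -0.003, -1.0, 0.0842], [0.0, 0.0, 0.0, 1.0]] -0.3811518581258327
```

Emit:
arm_command(commands=[{"gripper": 255,"linear": [0,0.0015,0],"roll": 0},{"gripper": 255,"linear": [0,0,0],"roll": 0},{"gripper": 255,"linear": [0,0,0],"roll": 0},{"gripper": 255,"linear": [0,0,0],"roll": 0},{"gripper": 255,"linear": [0,0,0],"roll": 0},{"gripper": 255,"linear": [0,0,0],"roll": 0},{"gripper": 255,"linear": [0,0,0],"roll": 0}])

```text
clock: 3.23
tool_pos: [0.4612, -0.3335, 0.0878]
ee_rot: [0.815, 0.579, -0.003, -0.003]
ft_force: [-16.9, 3.4, 13.8]
finger_gap: 0.0151
gripper_force: 59.7
```

Emit:
arm_command(commands=[{"gripper": 255,"linear": [0,0,0],"roll": -0.1},{"gripper": 255,"linear": [0,0,0],"roll": -0.1},{"gripper": 255,"linear": [0,0,0],"roll": -0.1},{"gripper": 255,"linear": [0,0,0],"roll": -0.1},{"gripper": 255,"linear": [0,0,0],"roll": -0.1},{"gripper": 255,"linear": [0,0,0],"roll": -0.1},{"gripper": 255,"linear": [0,0,0],"roll": -0.1},{"gripper": 255,"linear": [0,0,0],"roll": -0.1},{"gripper": 255,"linear": [0,0,0],"roll": -0.1},{"gripper": 255,"linear": [0,0,0],"roll": -0.1}])

```text
clock: 4.07
tool_pos: [0.4608, -0.3335, 0.0878]
ee_rot: [0.436, 0.9, -0.001, -0.004]
ft_force: [-18.0, 4.0, 15.0]
finger_gap: 0.015
gripper_force: 59.9
```

Emit:
arm_command(commands=[{"gripper": 255,"linear": [0,0,0],"roll": -0.1},{"gripper": 255,"linear": [0,0,0],"roll": -0.1},{"gripper": 255,"linear": [0,0,0],"roll": -0.1},{"gripper": 255,"linear": [0,0,0],"roll": -0.1},{"gripper": 255,"linear": [0,0,0],"roll": -0.1},{"gripper": 255,"linear": [0,0,0],"roll": -0.1},{"gripper": 255,"linear": [0,0,0],"roll": 0},{"gripper": 255,"linear": [0,0,0],"roll": 0}])

```text
clock: 4.73
tool_pos: [0.4607, -0.3337, 0.0878]
ee_rot: [0.153, 0.988, -0.0, -0.004]
ft_force: [-19.3, 3.9, 15.0]
finger_gap: 0.0147
gripper_force: 60.0
```

```bash
python3 - <<'E'
from h import *
T=tool();o=status.get_obs();print(T.round(4).tolist(), np.arctan2(T[1,0],T[0,0]),o['torque'],o['ft_force'])
E
```

```text
[[-0.9534, 0.3017, -0.009, 0.4607], [0.3017, 0.9534, 0.0006, -0.3337], [0.0088, -0.0021, -1.0, 0.0878], [0.0, 0.0, 0.0, 1.0]] 2.8351338805632014 [0.53072101 2.91460946 0.06096524] [-19.27969901   3.88825349  14.957022  ]
```

Emit:
arm_command(commands=[{"gripper": 255,"linear": [0,0,-0.002],"roll": -0.05},{"gripper": 255,"linear": [0,0,0],"roll": -0.05},{"gripper": 255,"linear": [0,0,0],"roll": -0.04},{"gripper": 255,"linear": [0,0,0],"roll": 0},{"gripper": 255,"linear": [0,0,0],"roll": 0}])

```text
clock: 5.15
tool_pos: [0.4606, -0.3337, 0.088]
ee_rot: [0.085, 0.996, 0.0, -0.004]
ft_force: [-14.9, -0.5, 4.8]
finger_gap: 0.0151
gripper_force: 61.8
```

```bash
cat >> h.py <<'E'
def st():
    T=tool();o=status.get_obs();print(T.round(4).tolist(),'yaw',np.arctan2(T[1,0],T[0,0]).round(4),o['torque'].round(3),o['ft_force'].round(1),o['finger_gap'],o['clock'])
E
python3 -c "
from h import *
st()"
```

```text
[[-0.9855, 0.1698, -0.0079, 0.4606], [0.1698, 0.9855, 0.0009, -0.3337], [0.0079, -0.0004, -1.0, 0.088], [0.0, 0.0, 0.0, 1.0]] yaw 2.971 [-0.16   2.247 -1.061] [-14.9  -0.5   4.8] 0.015056537488105334 5.15
```

Emit:
arm_command(commands=[{"gripper": 100,"linear": [0,0,0],"roll": 0},{"gripper": 100,"linear": [0,0,0],"roll": 0},{"gripper": 100,"linear": [0,0,0],"roll": 0},{"gripper": 100,"linear": [0,0,-0.02],"roll": 0},{"gripper": 100,"linear": [0,0,-0.04],"roll": 0},{"gripper": 100,"linear": [0,0,-0.04],"roll": 0},{"gripper": 100,"linear": [0,0,-0.04],"roll": 0},{"gripper": 100,"linear": [0,0,-0.04],"roll": 0},{"gripper": 0,"linear": [0,0,0],"roll": 0},{"gripper": 0,"linear": [0,0,0],"roll": 0}])

```text
clock: 5.98
tool_pos: [0.4659, -0.3344, 0.2725]
ee_rot: [0.083, 0.996, -0.003, 0.004]
ft_force: [0.4, -0.6, -0.4]
finger_gap: 0.0746
gripper_force: 0.0
```

```bash
python3 -c "
from h import *
st();np.save('T2.npy',tool());im=save('wrist','w2.png')
im=cv2.imread('pics/w2.png');print(im.shape)
for n in ['w2']: pass
c=np.linalg.inv(tool()@np.array(viewer.calibration('wrist')['T_tool_cam']))@np.array([.4625,-.333,.06,1]);print(c,320+277*c[0]/c[2],200+277*c[1]/c[2])
u,v=int(320+277*c[0]/c[2]),int(200+277*c[1]/c[2])
cv2.imwrite('pics/w2c.png',cv2.resize(im[max(0,v-70):v+70,u-80:u+80],None,fx=3,fy=3))
"
```

```text
[[-0.986, 0.1664, 0.007, 0.4659], [0.1663, 0.986, -0.0059, -0.3344], [-0.0079, -0.0047, -1.0, 0.2725], [0.0, 0.0, 0.0, 1.0]] yaw 2.9745 [-0.017  0.01   0.057] [ 0.4 -0.6 -0.4] 0.0746233693980197 5.9833
(400, 640, 3)
[-3.54244571e-04 -2.89215235e-02  3.42590536e-01  1.00000000e+00] 319.71357718409666 176.61563541768854
```

View pics/w2c.png

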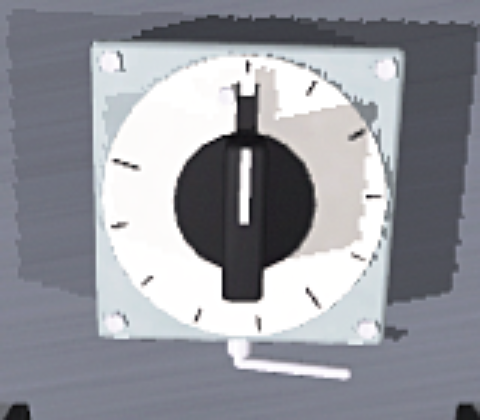

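Emit:
arm_command(commands=[{"gripper": 0,"linear": [0.006,0.03,0],"roll": 0},{"gripper": 0,"linear": [0.006,0.04,0],"roll": 0},{"gripper": 0,"linear": [0.006,0.04,0],"roll": 0},{"gripper": 0,"linear": [0.006,0.04,0],"roll": 0},{"gripper": 0,"linear": [0.006,0.04,0],"roll": 0},{"gripper": 0,"linear": [0.006,0.04,0],"roll": 0},{"gripper": 0,"linear": [0.006,0.04,0],"roll": 0},{"gripper": 0,"linear": [0.006,0.04,0],"roll": 0},{"gripper": 0,"linear": [0.006,0.04,0],"roll": 0},{"gripper": 0,"linear": [0.006,0.04,0],"roll": 0}])

```text
clock: 6.87
tool_pos: [0.4687, 0.0633, 0.2651]
ee_rot: [0.084, 0.996, -0.0, -0.002]
ft_force: [0.5, -0.4, -0.5]
finger_gap: 0.0849
gripper_force: 0.0
```

Emit:
arm_command(commands=[{"gripper": 0,"linear": [0.006,0.04,0],"roll": 0},{"gripper": 0,"linear": [0.006,0.04,0],"roll": 0},{"gripper": 0,"linear": [0.006,0.04,0],"roll": 0},{"gripper": 0,"linear": [0.006,0.04,0],"roll": 0},{"gripper": 0,"linear": [0.006,0.04,0],"roll": 0},{"gripper": 0,"linear": [0.006,0.024,0],"roll": 0},{"gripper": 0,"linear": [0,0,0],"roll": -0.12},{"gripper": 0,"linear": [0,0,0],"roll": -0.12},{"gripper": 0,"linear": [0,0,0],"roll": -0.12},{"gripper": 0,"linear": [0,0,0],"roll": -0.1}])

```text
clock: 7.7
tool_pos: [0.4708, 0.2882, 0.2645]
ee_rot: [-0.149, 0.989, -0.001, -0.002]
ft_force: [0.7, 0.3, -0.1]
finger_gap: 0.0854
gripper_force: 0.0
```

Emit:
arm_command(commands=[{"gripper": 0,"linear": [0,0,0],"roll": 0},{"gripper": 0,"linear": [0,0,0],"roll": 0}])

```text
clock: 7.87
tool_pos: [0.4712, 0.2879, 0.2653]
ee_rot: [-0.144, 0.99, -0.0, -0.002]
ft_force: [-0.3, -0.1, 0.5]
finger_gap: 0.0855
gripper_force: 0.0
```

```bash
python3 -c "
from h import *
st();np.save('T3.npy',tool());save('wrist','w3.png')
"
```

```text
[[-0.9583, -0.2858, -0.003, 0.4712], [-0.2858, 0.9583, -0.0013, 0.2879], [0.0032, -0.0004, -1.0, 0.2653], [0.0, 0.0, 0.0, 1.0]] yaw -2.8517 [ 0.018 -0.014  0.008] [-0.3 -0.1  0.5] 0.08551383699648138 7.8667
```

View pics/w3.png

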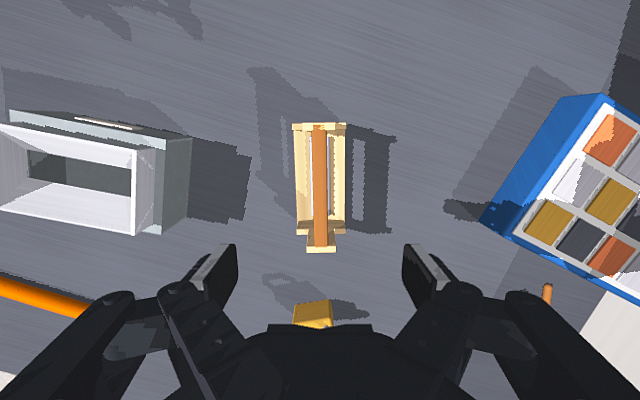

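```bash
python3 -c "
from h import *
T=np.load('T3.npy')
A=at('wrist',319.5,130,.104,T);B=at('wrist',321,247,.104,T);d=A-B
print(A,B,(A+B)/2,np.linalg.norm(d),np.arctan2(d[1],d[0]))
print('end outlines',[at('wrist',*p,.0,T) for p in((295,124),(344,124))])
print('local',T[:3,:3].T@((A+B)/2-T[:3,3]))
print('rim',at('wrist',137,150,.106,T),at('wrist',133,236,.106,T))
"
```

```text
[0.413  0.2711 0.104 ] [0.5365 0.3097 0.104 ] [0.47475 0.2904  0.104  ] 0.129391692159891 -2.838661681019373
end outlines [array([0.4169, 0.2371, 0.    ]), array([0.3976, 0.3016, 0.    ])]
local [-0.00466193  0.00144404  0.16130914]
rim [0.4858 0.0955 0.106 ] [0.5837 0.1023 0.106 ]
```

Emit:
arm_command(commands=[{"gripper": 0,"linear": [-0.005,0.001,0.02],"roll": -0.013},{"gripper": 0,"linear": [0,0,0.035],"roll": 0},{"gripper": 0,"linear": [0,0,0.035],"roll": 0},{"gripper": 0,"linear": [0,0,0.035],"roll": 0},{"gripper": 0,"linear": [0,0,0.03],"roll": 0},{"gripper": 0,"linear": [0,0,0.02],"roll": 0},{"gripper": 100,"linear": [0,0,0.003],"roll": 0},{"gripper": 100,"linear": [0,0,0],"roll": 0},{"gripper": 180,"linear": [0,0,0],"roll": 0},{"gripper": 180,"linear": [0,0,0],"roll": 0}])

```text
clock: 8.75
tool_pos: [0.4779, 0.2912, 0.0916]
ee_rot: [-0.152, 0.988, 0.001, 0.002]
ft_force: [0.5, -0.1, 0.5]
finger_gap: 0.0389
gripper_force: 0.0
```

Emit:
arm_command(commands=[{"gripper": 255,"linear": [0,0,0],"roll": 0},{"gripper": 255,"linear": [0,0,0],"roll": 0},{"gripper": 255,"linear": [0,0,0],"roll": 0},{"gripper": 255,"linear": [0,0,0],"roll": 0},{"gripper": 255,"linear": [0,0,0],"roll": 0}])

```text
clock: 9.17
tool_pos: [0.4778, 0.2909, 0.0914]
ee_rot: [-0.152, 0.988, 0.0, 0.002]
ft_force: [-0.1, -1.7, 6.8]
finger_gap: 0.0149
gripper_force: 59.9
```

```bash
python3 -c "
from h import *
st()
"
```

```text
[[-0.9538, -0.3005, 0.0034, 0.4778], [-0.3005, 0.9538, 0.001, 0.2909], [-0.0035, -0.0, -1.0, 0.0914], [0.0, 0.0, 0.0, 1.0]] yaw -2.8364 [-0.281 -0.023 -0.018] [-0.1 -1.7  6.8] 0.014907961920887869 9.1667
```

Emit:
arm_command(commands=[{"gripper": 255,"linear": [0,0,-0.005],"roll": 0},{"gripper": 255,"linear": [0,0,-0.01],"roll": 0},{"gripper": 255,"linear": [0,0,-0.02],"roll": 0},{"gripper": 255,"linear": [0,0,-0.025],"roll": 0},{"gripper": 255,"linear": [0,0,-0.025],"roll": 0},{"gripper": 255,"linear": [0,0,-0.025],"roll": 0},{"gripper": 255,"linear": [0,0,-0.02],"roll": 0.02},{"gripper": 255,"linear": [0,0,-0.015],"roll": 0.04},{"gripper": 255,"linear": [0,0,-0.005],"roll": 0.06},{"gripper": 255,"linear": [0,0,0],"roll": 0.08}])

```text
clock: 10.0
tool_pos: [0.4766, 0.2908, 0.2413]
ee_rot: [-0.051, 0.999, 0.001, 0.001]
ft_force: [0.4, 0.4, -5.4]
finger_gap: 0.0149
gripper_force: 58.9
```

Emit:
arm_command(commands=[{"gripper": 255,"linear": [0,0,0],"roll": 0.08},{"gripper": 255,"linear": [0,0,0],"roll": 0.08},{"gripper": 255,"linear": [0,0,0],"roll": 0.08},{"gripper": 255,"linear": [0,0,0],"roll": 0.08},{"gripper": 255,"linear": [0,0,0],"roll": 0.08},{"gripper": 255,"linear": [0,0,0],"roll": 0.08},{"gripper": 255,"linear": [0,0,0],"roll": 0.08},{"gripper": 255,"linear": [0,0,0],"roll": 0.08},{"gripper": 255,"linear": [0,0,0],"roll": 0.08},{"gripper": 255,"linear": [0,0,0],"roll": 0.08}])

```text
clock: 10.83
tool_pos: [0.4754, 0.2902, 0.2382]
ee_rot: [0.342, 0.94, -0.001, -0.001]
ft_force: [-1.0, -0.2, -6.1]
finger_gap: 0.015
gripper_force: 58.9
```

Emit:
arm_command(commands=[{"gripper": 255,"linear": [0,0,0],"roll": 0.08},{"gripper": 255,"linear": [0,0,0],"roll": 0.08},{"gripper": 255,"linear": [0,0,0],"roll": 0.08},{"gripper": 255,"linear": [0,0,0],"roll": 0.08},{"gripper": 255,"linear": [0,0,0],"roll": 0.08},{"gripper": 255,"linear": [0,0,0],"roll": 0.08},{"gripper": 255,"linear": [0,0,0],"roll": 0.08},{"gripper": 255,"linear": [0,0,0],"roll": 0.08},{"gripper": 255,"linear": [0,0,0],"roll": 0.08},{"gripper": 255,"linear": [0,0,0],"roll": 0.04}])

```text
clock: 11.67
tool_pos: [0.4753, 0.2902, 0.2382]
ee_rot: [0.666, 0.746, -0.001, -0.001]
ft_force: [0.6, 0.5, -5.5]
finger_gap: 0.015
gripper_force: 58.9
```

```bash
python3 -c "
from h import *
st()
"
```

```text
[[-0.1126, 0.9936, -0.0027, 0.4753], [0.9936, 0.1126, -0.001, 0.2902], [-0.0007, -0.0028, -1.0, 0.2382], [0.0, 0.0, 0.0, 1.0]] yaw 1.6836 [ 0.006 -0.065 -0.025] [ 0.6  0.5 -5.5] 0.01496451967296637 11.6667
```

Emit:
arm_command(commands=[{"gripper": 255,"linear": [0,0,0],"roll": 0.04},{"gripper": 255,"linear": [-0.008,-0.002,0],"roll": 0},{"gripper": 255,"linear": [-0.016,-0.004,0],"roll": 0},{"gripper": 255,"linear": [-0.024,-0.006,0],"roll": 0},{"gripper": 255,"linear": [-0.028,-0.007,0],"roll": 0},{"gripper": 255,"linear": [-0.028,-0.007,0],"roll": 0},{"gripper": 255,"linear": [-0.028,-0.007,0],"roll": 0},{"gripper": 255,"linear": [-0.028,-0.007,0],"roll": 0},{"gripper": 255,"linear": [-0.028,-0.007,0],"roll": 0},{"gripper": 255,"linear": [-0.028,-0.007,0],"roll": 0}])

```text
clock: 12.5
tool_pos: [0.4375, 0.0695, 0.2387]
ee_rot: [0.679, 0.734, -0.001, -0.0]
ft_force: [-0.4, 0.4, -5.2]
finger_gap: 0.015
gripper_force: 58.9
```

Emit:
arm_command(commands=[{"gripper": 255,"linear": [-0.024,-0.007,0],"roll": 0},{"gripper": 255,"linear": [-0.016,-0.004,0],"roll": 0},{"gripper": 255,"linear": [-0.01,-0.004,0],"roll": 0},{"gripper": 255,"linear": [-0.006,-0.002,0],"roll": 0},{"gripper": 255,"linear": [0,0,0],"roll": 0},{"gripper": 255,"linear": [0,0,0],"roll": 0}])

```text
clock: 13.0
tool_pos: [0.4261, 0.0142, 0.2392]
ee_rot: [0.68, 0.733, 0.0, -0.0]
ft_force: [-0.6, 0.9, -4.9]
finger_gap: 0.0146
gripper_force: 58.9
```

```bash
python3 -c "
from h import *
st();np.save('T4.npy',tool());save('wrist','w4.png');save('scene','s4.png')
"
```

```text
[[-0.076, 0.9971, -0.0001, 0.4261], [0.9971, 0.076, 0.0007, 0.0142], [0.0007, -0.0, -1.0, 0.2392], [0.0, 0.0, 0.0, 1.0]] yaw 1.6469 [0.001 0.036 0.042] [-0.6  0.9 -4.9] 0.014561645877865325 13.0
```

View pics/w4.png

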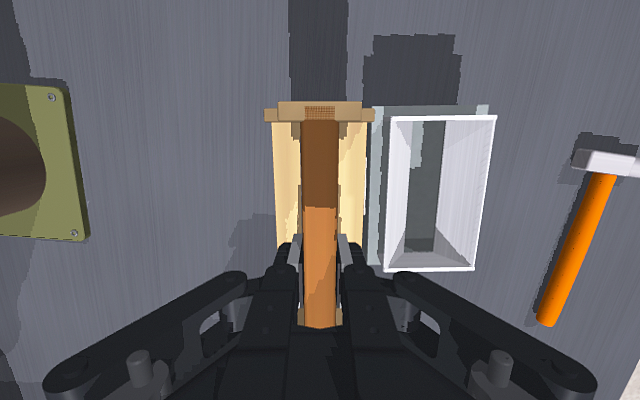

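```bash
python3 -c "
from h import *
T=np.load('T4.npy')
for p in((389,116),(497,116),(472,271),(385,268)):
  a=at('wrist',*p,.106,T); print(a,(T[:3,:3].T@(a-T[:3,3])).round(4))
"
```

```text
[0.4844 0.094  0.106 ] [0.075  0.0642 0.1333]
[0.5829 0.1019 0.106 ] [0.0754 0.163  0.1333]
[ 0.5952 -0.0554  0.106 ] [-0.0824  0.1633  0.1331]
[ 0.5022 -0.0587  0.106 ] [-0.0786  0.0703  0.1332]
```

Emit:
arm_command(commands=[{"gripper": 255,"linear": [-0.004,0,0.005],"roll": 0},{"gripper": 255,"linear": [0,0,0.015],"roll": 0},{"gripper": 255,"linear": [0,0.002,0.015],"roll": 0},{"gripper": 255,"linear": [0,0.006,0.01],"roll": 0},{"gripper": 255,"linear": [0,0.009,0.005],"roll": 0},{"gripper": 255,"linear": [0,0.008,0],"roll": 0},{"gripper": 255,"linear": [0,0.005,0],"roll": 0},{"gripper": 255,"linear": [0,0.004,0],"roll": 0},{"gripper": 255,"linear": [0,0.004,0],"roll": 0},{"gripper": 255,"linear": [0,0,0],"roll": 0}])

```text
clock: 13.93
tool_pos: [0.4655, 0.0128, 0.1901]
ee_rot: [0.68, 0.734, 0.0, 0.001]
ft_force: [-0.7, -0.4, -4.6]
finger_gap: 0.015
gripper_force: 59.0
```

```bash
python3 -c "
from h import *
st()
"
```

```text
[[-0.0761, 0.9971, 0.0014, 0.4655], [0.9971, 0.0761, -0.0001, 0.0128], [-0.0002, 0.0014, -1.0, 0.1901], [0.0, 0.0, 0.0, 1.0]] yaw 1.647 [0.024 0.059 0.006] [-0.7 -0.4 -4.6] 0.015034796917367952 13.9333
```

Emit:
arm_command(commands=[{"gripper": 255,"linear": [0,0.004,0],"roll": 0},{"gripper": 255,"linear": [0,0.004,0],"roll": 0},{"gripper": 255,"linear": [0,0,0],"roll": 0}])

```text
clock: 14.18
tool_pos: [0.4732, 0.0134, 0.1897]
ee_rot: [0.68, 0.733, 0.0, 0.0]
ft_force: [-1.2, -0.1, -5.6]
finger_gap: 0.015
gripper_force: 59.0
```

```bash
python3 -c "
from h import *
st(); save('scene','s5.png')
im=cv2.imread('pics/s5.png'); cv2.imwrite('pics/s5c.png',cv2.resize(im[120:250,270:430],None,fx=4,fy=4,interpolation=cv2.INTER_CUBIC))
"
```

```text
[[-0.0759, 0.9971, 0.0011, 0.4732], [0.9971, 0.0759, -0.0, 0.0134], [-0.0001, 0.0011, -1.0, 0.1897], [0.0, 0.0, 0.0, 1.0]] yaw 1.6468 [0.012 0.023 0.004] [-1.2 -0.1 -5.6] 0.014959144855293172 14.1833
```

View pics/s5c.png

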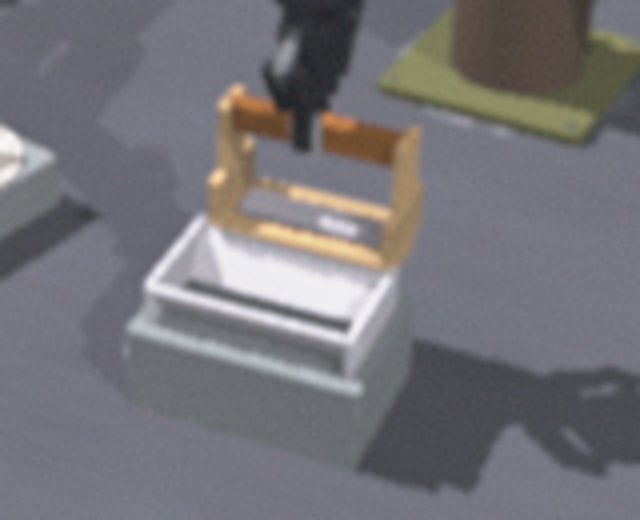

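Emit:
arm_command(commands=[{"gripper": 255,"linear": [0,0.003,0],"roll": 0},{"gripper": 255,"linear": [0,0.003,0],"roll": 0},{"gripper": 255,"linear": [0,0,0],"roll": 0}])

```text
clock: 14.48
tool_pos: [0.4767, 0.0137, 0.1895]
ee_rot: [0.679, 0.734, -0.003, -0.002]
ft_force: [-8.4, -0.1, 2.3]
finger_gap: 0.0152
gripper_force: 60.6
```

```bash
python3 -c "
from h import *
st(); save('wrist','w6.png'); im=save('scene','s6.png')
# project model points into scene
def proj(P):
  c=viewer.calibration('scene'); Rm=cv2.Rodrigues(np.array(c['rvec'],float))[0]
  q=Rm@np.array(P)+np.array(c['tvec']).ravel(); s=q[:2]/q[2]; s=s*(1+c['k1']*(s@s)); return np.round([c['fx']*s[0]+c['cx'],c['fy']*s[1]+c['cy']],1)
bx=np.array([.997,.076]);by=np.array([-.076,.997]);c=np.array([.539,.020])
for sx in(-1,1):
  for sy in(-1,1): p=c+sx*.047*bx+sy*.077*by; print('rim',sx,sy,proj([*p,.106]))
t=tool(); cc=t[:2,3]; b=t[2,3]-.0914; print('bottom',b)
for s in(-1,1):
  for sx in (-1,1): p=cc+sx*.034*bx+s*.064*by; print('trough edge',sx,s,proj([*p,b+.015]))
"
```

```text
[[-0.077, 0.997, -0.0069, 0.4767], [0.997, 0.077, -0.0007, 0.0137], [-0.0002, -0.0069, -1.0, 0.1895], [0.0, 0.0, 0.0, 1.0]] yaw 1.6479 [-0.178  1.951  0.332] [-8.4 -0.1  2.3] 0.01519226689830238 14.4833
rim -1 -1 [320.8 173.8]
rim -1 1 [368.7 186.4]
rim 1 -1 [306.6 190.5]
rim 1 1 [356.6 204.6]
bottom 0.09812634582732034
trough edge -1 -1 [331.1 164.6]
trough edge 1 -1 [321.6 175.9]
trough edge -1 1 [370.1 174.4]
trough edge 1 1 [361.8 186.5]
```

Emit:
arm_command(commands=[{"gripper": 255,"linear": [0,0.004,0],"roll": 0},{"gripper": 255,"linear": [0,0.004,0],"roll": 0},{"gripper": 255,"linear": [0,0.004,0],"roll": 0},{"gripper": 255,"linear": [0,0,0],"roll": 0}])

```text
clock: 14.92
tool_pos: [0.484, 0.0143, 0.1909]
ee_rot: [0.679, 0.734, -0.008, -0.008]
ft_force: [-29.0, -1.8, 21.7]
finger_gap: 0.0149
gripper_force: 83.3
```

```bash
python3 -c "
from h import *
st(); save('scene','s7.png')
im=cv2.imread('pics/s7.png');a=im[120:220,300:400]; im=cv2.imread('pics/w6.png');b=im[60:300,260:520]
cv2.imwrite('pics/m7.png',np.hstack([cv2.resize(a,(400,400),interpolation=cv2.INTER_CUBIC),cv2.resize(b,(400,400))]))
"
```

```text
[[-0.0777, 0.9967, -0.0228, 0.484], [0.997, 0.0777, -0.0019, 0.0143], [-0.0001, -0.0229, -0.9997, 0.1909], [0.0, 0.0, 0.0, 1.0]] yaw 1.6486 [-0.519  6.796  0.329] [-29.   -1.8  21.7] 0.014877261006392565 14.9167
```

View pics/m7.png

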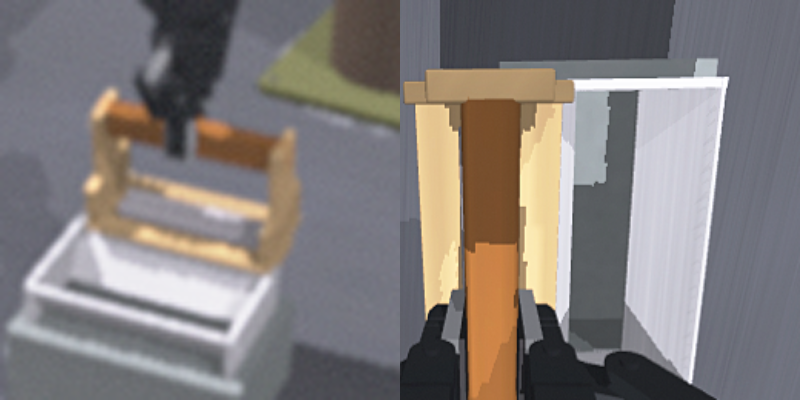

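Emit:
arm_command(commands=[{"gripper": 255,"linear": [0,-0.006,0],"roll": 0},{"gripper": 255,"linear": [0,-0.008,0],"roll": 0},{"gripper": 255,"linear": [0,-0.002,-0.005],"roll": 0},{"gripper": 255,"linear": [0,0,-0.01],"roll": 0},{"gripper": 255,"linear": [0,0,-0.01],"roll": 0},{"gripper": 255,"linear": [0,0.005,0],"roll": 0},{"gripper": 255,"linear": [0,0.009,0],"roll": 0},{"gripper": 255,"linear": [0,0.009,0],"roll": 0},{"gripper": 255,"linear": [0,0.009,0],"roll": 0},{"gripper": 255,"linear": [0,0.004,0],"roll": 0}])

```text
clock: 15.8
tool_pos: [0.5118, 0.0164, 0.2138]
ee_rot: [0.68, 0.733, -0.0, -0.0]
ft_force: [-0.8, 0.2, -5.8]
finger_gap: 0.0146
gripper_force: 59.0
```

Emit:
arm_command(commands=[{"gripper": 255,"linear": [0,0,0.004],"roll": 0},{"gripper": 255,"linear": [0,0,0.004],"roll": 0},{"gripper": 255,"linear": [0,0,0.002],"roll": 0},{"gripper": 255,"linear": [0,0,0],"roll": 0},{"gripper": 255,"linear": [0,0,0],"roll": 0}])

```text
clock: 16.22
tool_pos: [0.5098, 0.0163, 0.2037]
ee_rot: [0.68, 0.733, -0.0, -0.0]
ft_force: [1.3, -0.8, -5.5]
finger_gap: 0.015
gripper_force: 58.9
```

```bash
python3 -c "
from h import *
st()
"
```

```text
[[-0.0759, 0.9971, -0.0011, 0.5098], [0.9971, 0.0759, 0.0001, 0.0163], [0.0002, -0.0011, -1.0, 0.2037], [0.0, 0.0, 0.0, 1.0]] yaw 1.6468 [-0.046  0.003 -0.022] [ 1.3 -0.8 -5.5] 0.014975561390443894 16.2167
```

Bottom is at ~0.112; lower until contact.

Emit:
arm_command(commands=[{"gripper": 255,"linear": [0,0,0.003],"roll": 0},{"gripper": 255,"linear": [0,0,0.003],"roll": 0},{"gripper": 255,"linear": [0,0,0],"roll": 0},{"gripper": 255,"linear": [0,0,0],"roll": 0}])

```text
clock: 16.55
tool_pos: [0.5101, 0.0163, 0.1981]
ee_rot: [0.68, 0.733, -0.0, -0.0]
ft_force: [-0.3, 0.8, -4.7]
finger_gap: 0.0149
gripper_force: 58.9
```

Emit:
arm_command(commands=[{"gripper": 255,"linear": [0,0,0.002],"roll": 0},{"gripper": 255,"linear": [0,0,0],"roll": 0},{"gripper": 255,"linear": [0,0,0],"roll": 0}])

```text
clock: 16.8
tool_pos: [0.5107, 0.0162, 0.1975]
ee_rot: [0.68, 0.733, 0.0, 0.0]
ft_force: [-2.0, 0.5, 2.1]
finger_gap: 0.0149
gripper_force: 60.0
```

Emit:
arm_command(commands=[{"gripper": 255,"linear": [0,0,-0.004],"roll": 0},{"gripper": 255,"linear": [0,-0.003,0],"roll": 0},{"gripper": 255,"linear": [0,-0.003,0],"roll": 0},{"gripper": 255,"linear": [0,0,0.003],"roll": 0},{"gripper": 255,"linear": [0,0,0.001],"roll": 0},{"gripper": 255,"linear": [0,0,0],"roll": 0},{"gripper": 255,"linear": [0,0,0],"roll": 0}])

```text
clock: 17.38
tool_pos: [0.5044, 0.0158, 0.1975]
ee_rot: [0.68, 0.733, -0.0, 0.0]
ft_force: [-4.2, 0.8, 6.4]
finger_gap: 0.0147
gripper_force: 60.9
```

```bash
python3 -c "
from h import *
st()
"
```

```text
[[-0.076, 0.9971, 0.0001, 0.5044], [0.9971, 0.076, -0.0001, 0.0158], [-0.0001, 0.0, -1.0, 0.1975], [0.0, 0.0, 0.0, 1.0]] yaw 1.6468 [-0.047  1.069  0.011] [-4.2  0.8  6.4] 0.014739883832110352 17.3833
```

Emit:
arm_command(commands=[{"gripper": 200,"linear": [0,0,0],"roll": 0},{"gripper": 195,"linear": [0,0,0],"roll": 0},{"gripper": 190,"linear": [0,0,0],"roll": 0},{"gripper": 185,"linear": [0,0,0],"roll": 0},{"gripper": 180,"linear": [0,0,0],"roll": 0},{"gripper": 180,"linear": [0,0,0],"roll": 0},{"gripper": 180,"linear": [0,0,0],"roll": 0}])

```text
clock: 17.97
tool_pos: [0.5044, 0.0158, 0.1962]
ee_rot: [0.68, 0.733, 0.0, 0.0]
ft_force: [0.4, -1.0, 0.2]
finger_gap: 0.0252
gripper_force: 0.0
```

```bash
python3 -c "
from h import *
st(); save('scene','s8.png'); save('wrist','w8.png')
a=cv2.imread('pics/w4.png').astype(int);
# bar top (orange) in wrist view: centroid columns of orange per some rows
im=cv2.imread('pics/w8.png'); h=cv2.cvtColor(im,cv2.COLOR_BGR2HSV)
for f in('w4','w6','w8'):
  h=cv2.cvtColor(cv2.imread(f'pics/{f}.png'),cv2.COLOR_BGR2HSV); m=(h[:,:,0]>5)&(h[:,:,0]<15)&(h[:,:,1]>150)
  print(f,[(r,(np.where(m[r,250:450])[0]+250)[[0,-1]].tolist() if m[r,250:450].any() else None) for r in(130,160,190,230)])
"
```

```text
[[-0.0759, 0.9971, 0.0001, 0.5044], [0.9971, 0.0759, 0.0, 0.0158], [0.0, 0.0001, -1.0, 0.1962], [0.0, 0.0, 0.0, 1.0]] yaw 1.6468 [ 0.037 -0.04   0.046] [ 0.4 -1.   0.2] 0.025190241148585524 17.9667
w4 [(130, [301, 337]), (160, [301, 337]), (190, [302, 337]), (230, [303, 336])]
w6 [(130, [300, 337]), (160, [301, 336]), (190, [302, 336]), (230, [303, 336])]
w8 [(130, [299, 336]), (160, [299, 335]), (190, [300, 335]), (230, [301, 335])]
```

```bash
python3 -c "
from h import *
T=np.load('T4.npy');b=T[2,3]-.0914
for p,z in(((320,101),b+.104),((320,101),b+.1),((270,109),b+.015),((390,116),.106),((497,116),.106)):
  print(p,(T[:3,:3].T@(at('wrist',*p,z,T)-T[:3,3])).round(4))
im=cv2.imread('pics/w4.png')
print(im[96:126,320].tolist()[::2]); print(im[104:130,440].tolist())
im=cv2.imread('pics/w8.png')
print('w8');print(im[60:120:2,440].tolist()); print(im[90:126:2,320].tolist());print(im[96:130:2,285].tolist())
"
```

```text
(320, 101) [ 0.0772  0.0015 -0.0125]
(320, 101) [ 0.0775  0.0014 -0.0085]
(270, 109) [ 0.0783 -0.0338  0.0765]
(390, 116) [0.0751 0.0651 0.1333]
(497, 116) [0.0754 0.163  0.1333]
[[77, 69, 68], [75, 68, 67], [73, 66, 64], [118, 160, 193], [112, 151, 182], [88, 130, 171], [73, 112, 154], [92, 132, 171], [70, 112, 153], [71, 110, 151], [58, 100, 147], [69, 108, 149], [40, 74, 115], [43, 78, 119], [43, 79, 119]]
[[67, 60, 60], [115, 113, 107], [123, 120, 114], [120, 117, 112], [120, 117, 111], [119, 116, 110], [120, 116, 111], [120, 116, 110], [120, 116, 110], [118, 114, 107], [106, 102, 96], [196, 187, 183], [255, 255, 255], [255, 254, 254], [255, 254, 254], [255, 255, 255], [178, 169, 167], [88, 85, 81], [94, 92, 88], [99, 95, 92], [98, 96, 91], [100, 95, 92], [99, 95, 92], [99, 96, 92], [96, 93, 89], [98, 95, 91]]
w8
[[124, 112, 111], [124, 111, 111], [124, 112, 111], [126, 113, 111], [124, 114, 110], [122, 113, 109], [120, 107, 106], [121, 109, 108], [121, 110, 108], [121, 112, 109], [126, 114, 111], [129, 117, 112], [131, 118, 115], [131, 118, 117], [128, 117, 113], [126, 114, 113], [125, 113, 111], [124, 112, 109], [120, 110, 107], [122, 110, 109], [124, 112, 111], [125, 113, 112], [127, 115, 113], [128, 115, 112], [129, 116, 115], [128, 116, 113], [128, 116, 112], [127, 114, 114], [125, 115, 112], [123, 112, 110]]
[[81, 72, 71], [81, 73, 72], [80, 71, 71], [76, 68, 68], [135, 126, 123], [106, 121, 132], [114, 155, 186], [117, 154, 185], [55, 98, 147], [60, 102, 148], [60, 100, 147], [68, 111, 161], [64, 109, 157], [64, 109, 157], [114, 151, 177], [42, 78, 120], [43, 78, 120], [44, 80, 122]]
[[129, 117, 116], [129, 116, 114], [118, 112, 117], [112, 155, 185], [113, 153, 181], [113, 153, 183], [114, 152, 183], [114, 152, 182], [114, 151, 182], [112, 152, 182], [112, 150, 180], [113, 154, 182], [84, 118, 139], [70, 92, 110], [85, 113, 135], [84, 112, 134], [85, 110, 135]]
```

Emit:
arm_command(commands=[{"gripper": 255,"linear": [0,0,0],"roll": 0},{"gripper": 255,"linear": [0,0,0],"roll": 0},{"gripper": 255,"linear": [0,0,0],"roll": 0},{"gripper": 255,"linear": [0,0,-0.004],"roll": 0},{"gripper": 255,"linear": [0,0,-0.002],"roll": 0},{"gripper": 255,"linear": [-0.002,0.001,0],"roll": 0},{"gripper": 255,"linear": [-0.002,0.001,0],"roll": 0},{"gripper": 255,"linear": [0,0,0.003],"roll": 0},{"gripper": 255,"linear": [0,0,0.002],"roll": 0},{"gripper": 255,"linear": [0,0,0],"roll": 0}])

```text
clock: 18.9
tool_pos: [0.5065, 0.0119, 0.1967]
ee_rot: [0.68, 0.733, -0.0, -0.0]
ft_force: [0.5, 0.7, -4.9]
finger_gap: 0.0153
gripper_force: 58.6
```

Emit:
arm_command(commands=[{"gripper": 255,"linear": [0,0,0.001],"roll": 0},{"gripper": 255,"linear": [0,0,0],"roll": 0},{"gripper": 255,"linear": [0,0,0],"roll": 0}])

```text
clock: 19.15
tool_pos: [0.5066, 0.012, 0.1965]
ee_rot: [0.68, 0.733, -0.0, -0.0]
ft_force: [-1.0, 0.7, -2.0]
finger_gap: 0.0151
gripper_force: 59.0
```

```bash
python3 -c "
from h import *
st()
"
```

```text
[[-0.076, 0.9971, -0.0001, 0.5066], [0.9971, 0.076, -0.0, 0.012], [-0.0, -0.0001, -1.0, 0.1965], [0.0, 0.0, 0.0, 1.0]] yaw 1.6469 [-0.092  0.251 -0.029] [-1.   0.7 -2. ] 0.015140881575587947 19.15
```

Emit:
arm_command(commands=[{"gripper": 205,"linear": [0,0,0.001],"roll": 0},{"gripper": 200,"linear": [0,0,0],"roll": 0},{"gripper": 195,"linear": [0,0,0],"roll": 0},{"gripper": 190,"linear": [0,0,0],"roll": 0},{"gripper": 185,"linear": [0,0,0],"roll": 0},{"gripper": 180,"linear": [0,0,0],"roll": 0},{"gripper": 180,"linear": [0,0,0],"roll": 0},{"gripper": 180,"linear": [0,0,0],"roll": 0}])

```text
clock: 19.82
tool_pos: [0.5068, 0.012, 0.1956]
ee_rot: [0.68, 0.733, 0.0, 0.0]
ft_force: [0.5, -0.6, 1.0]
finger_gap: 0.025
gripper_force: 0.3
```

```bash
cat >> h.py <<'E'
def bar(f):
  save('wrist',f); h=cv2.cvtColor(cv2.imread('pics/'+f),cv2.COLOR_BGR2HSV); m=((h[:,:,0]>5)&(h[:,:,0]<15)&(h[:,:,1]>150)).astype(np.uint8); m[:,470:]=0
  m=cv2.morphologyEx(m,cv2.MORPH_OPEN,np.ones((5,5),np.uint8))
  n,l,s,c=cv2.connectedComponentsWithStats(m)
  i=1+np.argmax(s[1:,4]); print('blob',s[i],c[i])
  for r in range(100,300,25):
    q=np.where(l[r]==i)[0]; print(r,q[[0,-1]] if len(q) else None,end=' ')
  print()
E
python3 -c "
from h import *
st();bar('w9.png')
"
```

```text
[[-0.0759, 0.9971, 0.0006, 0.5068], [0.9971, 0.0759, -0.0, 0.012], [-0.0001, 0.0006, -1.0, 0.1956], [0.0, 0.0, 0.0, 1.0]] yaw 1.6468 [ 0.    -0.049  0.019] [ 0.5 -0.6  1. ] 0.025028166048362614 19.8167
blob [ 310  119   39  209 6713] [329.58766572 221.22374497]
100 None 125 [310 348] 150 [317 348] 175 [314 347] 200 [311 346] 225 [312 346] 250 [313 346] 275 [312 343]
```

Emit:
arm_command(commands=[{"gripper": 170,"linear": [0,0,0],"roll": 0},{"gripper": 162,"linear": [0,0.002,0],"roll": 0},{"gripper": 155,"linear": [0,0.004,0.001],"roll": 0},{"gripper": 155,"linear": [0,0.005,0.002],"roll": 0},{"gripper": 155,"linear": [0,0.005,0.002],"roll": 0},{"gripper": 155,"linear": [0,0.005,0.002],"roll": 0},{"gripper": 155,"linear": [0,0.005,0.003],"roll": 0},{"gripper": 155,"linear": [0,0.004,0.003],"roll": 0},{"gripper": 155,"linear": [0,0,0],"roll": 0}])

```text
clock: 20.62
tool_pos: [0.5378, 0.0144, 0.1821]
ee_rot: [0.68, 0.733, 0.001, 0.0]
ft_force: [2.6, 2.0, 1.1]
finger_gap: 0.0337
gripper_force: 1.2
```

```bash
python3 -c "
from h import *
st();bar('w10.png')
"
```

```text
[[-0.076, 0.9971, 0.0012, 0.5378], [0.9971, 0.076, 0.0004, 0.0144], [0.0003, 0.0013, -1.0, 0.1821], [0.0, 0.0, 0.0, 1.0]] yaw 1.6469 [ 0.16  -0.356  0.028] [2.6 2.  1.1] 0.033738667931892605 20.6167
blob [ 306  105   52  223 8647] [332.33526078 220.35179831]
100 None 125 [316 357] 150 [322 356] 175 [306 355] 200 [307 354] 225 [307 354] 250 [307 350] 275 [308 353]
```

Emit:
arm_command(commands=[{"gripper": 155,"linear": [0,0.004,0.003],"roll": 0},{"gripper": 155,"linear": [0,0.005,0.004],"roll": 0},{"gripper": 155,"linear": [0,0.005,0.004],"roll": 0},{"gripper": 155,"linear": [0,0.005,0.004],"roll": 0},{"gripper": 155,"linear": [0,0.004,0.004],"roll": 0},{"gripper": 155,"linear": [0,0,0],"roll": 0},{"gripper": 155,"linear": [0,0,0],"roll": 0}])

```text
clock: 21.25
tool_pos: [0.5594, 0.0161, 0.1627]
ee_rot: [0.68, 0.734, -0.0, -0.0]
ft_force: [0.9, 1.2, 0.6]
finger_gap: 0.0337
gripper_force: 0.9
```

```bash
python3 -c "
from h import *
st();bar('w11.png');save('scene','s11.png')
"
```

```text
[[-0.0761, 0.9971, -0.0012, 0.5594], [0.9971, 0.0761, 0.0, 0.0161], [0.0001, -0.0012, -1.0, 0.1627], [0.0, 0.0, 0.0, 1.0]] yaw 1.647 [ 0.204 -0.246 -0.065] [0.9 1.2 0.6] 0.03365604616912681 21.25
blob [  298   103    60   225 10143] [327.90762102 222.14206842]
100 None 125 [320 352] 150 [298 353] 175 [308 355] 200 [299 354] 225 [303 350] 250 [300 352] 275 [301 352]
```

Emit:
arm_command(commands=[{"gripper": 155,"linear": [0,0.004,0.004],"roll": 0},{"gripper": 155,"linear": [0,0.003,0.003],"roll": 0},{"gripper": 155,"linear": [0,0,0],"roll": 0},{"gripper": 155,"linear": [0,0,0],"roll": 0},{"gripper": 155,"linear": [0,0,0],"roll": 0}])

```text
clock: 21.77
tool_pos: [0.5663, 0.0164, 0.1561]
ee_rot: [0.68, 0.733, -0.0, -0.0]
ft_force: [1.2, -0.9, -0.2]
finger_gap: 0.0334
gripper_force: 0.5
```

```bash
python3 -c "
from h import *
st();bar('w12.png')
"
```

```text
[[-0.0759, 0.9971, -0.0008, 0.5663], [0.9971, 0.0759, -0.0002, 0.0164], [-0.0002, -0.0009, -1.0, 0.1561], [0.0, 0.0, 0.0, 1.0]] yaw 1.6468 [-0.063 -0.141  0.035] [ 1.2 -0.9 -0.2] 0.033402525394718274 21.7667
blob [  295   115    61   213 10511] [324.74093806 222.14118542]
100 None 125 [295 343] 150 [296 355] 175 [297 354] 200 [297 345] 225 [298 353] 250 [299 353] 275 [299 352]
```

Emit:
arm_command(commands=[{"gripper": 155,"linear": [0,-0.004,-0.004],"roll": 0},{"gripper": 155,"linear": [0,-0.006,-0.006],"roll": 0},{"gripper": 155,"linear": [0,-0.006,-0.005],"roll": 0},{"gripper": 155,"linear": [0,-0.006,-0.005],"roll": 0},{"gripper": 155,"linear": [0,-0.006,-0.004],"roll": 0},{"gripper": 155,"linear": [0,-0.006,-0.004],"roll": 0},{"gripper": 155,"linear": [0,-0.006,-0.003],"roll": 0},{"gripper": 155,"linear": [0,-0.006,-0.003],"roll": 0},{"gripper": 155,"linear": [0,-0.005,-0.003],"roll": 0},{"gripper": 155,"linear": [0,-0.003,-0.002],"roll": 0}])

```text
clock: 22.65
tool_pos: [0.5112, 0.0125, 0.1948]
ee_rot: [0.68, 0.733, -0.001, -0.001]
ft_force: [0.9, 0.7, -1.0]
finger_gap: 0.0335
gripper_force: 0.2
```

Emit:
arm_command(commands=[{"gripper": 155,"linear": [0,-0.004,0],"roll": 0},{"gripper": 155,"linear": [0,0,0],"roll": 0},{"gripper": 165,"linear": [0,0,0],"roll": 0},{"gripper": 175,"linear": [0,0,0],"roll": 0},{"gripper": 190,"linear": [0,0,0],"roll": 0},{"gripper": 255,"linear": [0,0,0],"roll": 0},{"gripper": 255,"linear": [0,0,0],"roll": 0},{"gripper": 255,"linear": [0,0,0],"roll": 0}])

```text
clock: 23.32
tool_pos: [0.5085, 0.0121, 0.1954]
ee_rot: [0.68, 0.733, -0.0, -0.0]
ft_force: [-2.6, -0.8, 3.0]
finger_gap: 0.0151
gripper_force: 58.7
```

```bash
python3 -c "
from h import *
st();bar('w13.png')
"
```

```text
[[-0.076, 0.9971, -0.0009, 0.5085], [0.9971, 0.076, -0.0001, 0.0121], [-0.0, -0.0009, -1.0, 0.1954], [0.0, 0.0, 0.0, 1.0]] yaw 1.6469 [-0.036  0.536  0.07 ] [-2.6 -0.8  3. ] 0.015068364565228629 23.3167
blob [ 301  119   38  209 6885] [319.30239651 218.983878  ]
100 None 125 [301 338] 150 [301 338] 175 [302 337] 200 [302 332] 225 [304 337] 250 [303 333] 275 [304 335]
```

Gripped square again. Lift and weigh.

Emit:
arm_command(commands=[{"gripper": 255,"linear": [0,0,-0.01],"roll": 0},{"gripper": 255,"linear": [0,0,-0.02],"roll": 0},{"gripper": 255,"linear": [0,0,-0.02],"roll": 0},{"gripper": 255,"linear": [0,0,0],"roll": 0},{"gripper": 255,"linear": [0,0,0],"roll": 0},{"gripper": 255,"linear": [0,0,0],"roll": 0},{"gripper": 255,"linear": [0,0,0],"roll": 0}])

```text
clock: 23.95
tool_pos: [0.5077, 0.0122, 0.2433]
ee_rot: [0.68, 0.733, -0.001, -0.001]
ft_force: [0.3, 0.7, -3.4]
finger_gap: 0.0148
gripper_force: 58.7
```

```bash
python3 -c "
from h import *
for i in range(4):
  print(status.get_obs()['ft_force'].round(2)); save('wrist',f'w14_{i}.png')
st();save('top','t14.png')
"
```

```text
[ 0.29  0.71 -3.4 ]
[-0.61  0.95 -3.67]
[ 0.04 -0.18 -2.64]
[ 0.37 -0.39 -2.92]
[[-0.0759, 0.9971, -0.0019, 0.5082], [0.9971, 0.0759, 0.0002, 0.0122], [0.0003, -0.0019, -1.0, 0.2442], [0.0, 0.0, 0.0, 1.0]] yaw 1.6468 [ 0.026  0.05  -0.028] [-0.1 -0.3 -2. ] 0.014967133149521174 24.15
```

Emit:
arm_command(commands=[{"gripper": 255,"linear": [0.015,-0.002,0],"roll": 0},{"gripper": 255,"linear": [0.03,-0.004,0],"roll": 0},{"gripper": 255,"linear": [0.03,-0.004,0],"roll": 0},{"gripper": 255,"linear": [0.03,-0.004,0],"roll": 0},{"gripper": 255,"linear": [0.03,-0.004,0],"roll": 0},{"gripper": 255,"linear": [0.03,-0.004,0],"roll": 0},{"gripper": 255,"linear": [0.03,-0.004,0],"roll": 0},{"gripper": 255,"linear": [0.03,-0.004,0],"roll": 0},{"gripper": 255,"linear": [0.03,-0.004,0],"roll": 0},{"gripper": 255,"linear": [0.015,-0.003,0],"roll": 0}])

```text
clock: 25.03
tool_pos: [0.4503, 0.2813, 0.2451]
ee_rot: [0.679, 0.734, 0.0, -0.001]
ft_force: [0.5, -0.8, -3.3]
finger_gap: 0.0151
gripper_force: 58.8
```

Emit:
arm_command(commands=[{"gripper": 255,"linear": [0,0,0.01],"roll": 0},{"gripper": 255,"linear": [0,0,0.025],"roll": 0},{"gripper": 255,"linear": [0,0,0.03],"roll": 0},{"gripper": 255,"linear": [0,0,0.03],"roll": 0},{"gripper": 255,"linear": [0,0,0.025],"roll": 0},{"gripper": 255,"linear": [0,0,0.015],"roll": 0},{"gripper": 255,"linear": [0,0,0.008],"roll": 0},{"gripper": 255,"linear": [0,0,0.004],"roll": 0},{"gripper": 255,"linear": [0,0,0],"roll": 0},{"gripper": 255,"linear": [0,0,0],"roll": 0}])

```text
clock: 25.87
tool_pos: [0.4521, 0.2787, 0.0994]
ee_rot: [0.68, 0.733, 0.001, 0.0]
ft_force: [-0.1, -0.5, -1.8]
finger_gap: 0.0151
gripper_force: 58.8
```

```bash
python3 -c "
from h import *
st()
"
```

```text
[[-0.0756, 0.9971, 0.0016, 0.4521], [0.9971, 0.0756, 0.0007, 0.2787], [0.0006, 0.0017, -1.0, 0.0994], [0.0, 0.0, 0.0, 1.0]] yaw 1.6465 [-0.02  -0.021 -0.005] [-0.1 -0.5 -1.8] 0.015050921241906018 25.8667
```

Emit:
arm_command(commands=[{"gripper": 255,"linear": [0,0,0.004],"roll": 0},{"gripper": 255,"linear": [0,0,0.003],"roll": 0},{"gripper": 255,"linear": [0,0,0],"roll": 0},{"gripper": 255,"linear": [0,0,0],"roll": 0}])

```text
clock: 26.2
tool_pos: [0.4513, 0.2786, 0.0915]
ee_rot: [0.68, 0.733, 0.0, 0.0]
ft_force: [-0.4, 0.8, -2.3]
finger_gap: 0.0153
gripper_force: 58.8
```

Emit:
arm_command(commands=[{"gripper": 255,"linear": [0,0,0.002],"roll": 0},{"gripper": 255,"linear": [0,0,0],"roll": 0},{"gripper": 255,"linear": [0,0,0],"roll": 0}])

```text
clock: 26.45
tool_pos: [0.4516, 0.2788, 0.0898]
ee_rot: [0.68, 0.733, 0.0, 0.0]
ft_force: [-0.7, 0.3, -0.5]
finger_gap: 0.0151
gripper_force: 59.1
```

Touching. Release gradually, rise, and move over the hopper for checks.

Emit:
arm_command(commands=[{"gripper": 200,"linear": [0,0,0],"roll": 0},{"gripper": 180,"linear": [0,0,0],"roll": 0},{"gripper": 120,"linear": [0,0,0],"roll": 0},{"gripper": 80,"linear": [0,0,0],"roll": 0},{"gripper": 80,"linear": [0,0,0],"roll": 0},{"gripper": 80,"linear": [0,0,-0.02],"roll": 0},{"gripper": 80,"linear": [0,0,-0.035],"roll": 0},{"gripper": 80,"linear": [0,0,-0.04],"roll": 0},{"gripper": 80,"linear": [0,0,-0.04],"roll": 0},{"gripper": 80,"linear": [0,0,-0.04],"roll": 0}])

```text
clock: 27.28
tool_pos: [0.4508, 0.2784, 0.266]
ee_rot: [0.68, 0.733, -0.0, -0.0]
ft_force: [1.0, 0.1, -0.4]
finger_gap: 0.0583
gripper_force: 0.0
```

```bash
python3 -c "
from h import *
st();bar('w15.png');save('top','t15.png')
a=cv2.imread('pics/top0.png').astype(int);b=cv2.imread('pics/t15.png').astype(int)
d=(np.abs(a-b).sum(2)>60).astype(np.uint8);d=cv2.morphologyEx(d,cv2.MORPH_OPEN,np.ones((3,3),np.uint8))
n,l,s,c=cv2.connectedComponentsWithStats(d);print(s[1:])
h=cv2.cvtColor(b.astype(np.uint8),cv2.COLOR_BGR2HSV);g=cv2.cvtColor(b.astype(np.uint8),cv2.COLOR_BGR2GRAY);g0=cv2.cvtColor(a.astype(np.uint8),cv2.COLOR_BGR2GRAY)
print(g0[195:262:4,282:360:5]);print(g[195:262:4,282:360:5])
"
```

```text
[[-0.0759, 0.9971, -0.0002, 0.4508], [0.9971, 0.0759, -0.0001, 0.2784], [-0.0001, -0.0002, -1.0, 0.266], [0.0, 0.0, 0.0, 1.0]] yaw 1.6468 [-0.014 -0.025  0.031] [ 1.   0.1 -0.4] 0.058298341270801295 27.2833
blob [ 312  122   15  120 1662] [319.05354994 178.57821901]
100 None 125 [312 326] 150 [312 326] 175 [312 326] 200 [313 325] 225 [318 325] 250 None 275 None 
[[   20   224   481   176 32506]
 [  292   232     5     4    18]
 [  230   234     8     9    37]
 [  443   247     6     8    45]
 [  454   246    17    21   169]
 [  436   253     4     8    28]
 [  407   255     5     6    26]
 [  469   257     9     8    56]
 [  436   262    16     9   102]
 [  452   266    10    12    81]
 [  606   395    12     5    43]
 [  638   398     2     2     4]]
[[134 136 134 138 138 139 136 135 136 136 136 138 137 137 137 134]
 [135 135 135 134 134 133 134 136 134 139 138 134 135 168 184 132]
 [134 138 137 137 136 173 204 215 225 227 225 240 249 244 227 134]
 [224 229 231 244 249 246 246 240 235 232 231 232 235 160 203 117]
 [170 244 235 235 235 235 235 233 235 234 234 233 214 162 202 119]
 [1
[... 1241 characters left out ...]
 154 124 120 122 119 243 123]
 [110 254 118 188 185 198 160 121 120 125 121 123 120 121 252 125]
 [102 254 207 205 211 209 207 125 124 125 124 121 121 121 254 122]
 [ 93 254 213 199 209 207 207 122 121 121 120 135 160 177 254 133]
 [ 89 251 162 225 240 245 246 246 245 246 246 246 240 194 253 143]
 [ 89 239 231 229 248 247 248 247 247 247 248 248 247 248 234 167]
 [ 93 216 229 248 248 248 248 247 247 247 248 249 241 239 227 180]
 [ 93 149 250 251 244 216 222 217 209 210 214 211 210 210 189 170]
 [ 86 229 229 208 211 211 205 231 201 194 162 129 125 127 128 125]
 [131 139 123 127 125 125 127 126 128 131 128 125 123 124 120 121]
 [138 139 140 139 125 127 129 132 133 126 124 129 126 123 125 121]]
```

Emit:
arm_command(commands=[{"gripper": 80,"linear": [0.03,-0.01,-0.02],"roll": 0},{"gripper": 80,"linear": [0.035,-0.015,-0.01],"roll": 0},{"gripper": 80,"linear": [0.035,-0.015,0],"roll": 0},{"gripper": 80,"linear": [0.035,-0.015,0],"roll": 0},{"gripper": 80,"linear": [0.035,-0.015,0],"roll": 0},{"gripper": 80,"linear": [0.03,-0.01,0],"roll": 0},{"gripper": 80,"linear": [0,0,0],"roll": 0},{"gripper": 80,"linear": [0,0,0],"roll": 0}])

```text
clock: 28.05
tool_pos: [0.3553, 0.473, 0.2935]
ee_rot: [0.679, 0.734, -0.001, 0.0]
ft_force: [0.5, -0.5, -0.2]
finger_gap: 0.0586
gripper_force: 0.0
```

```bash
python3 -c "
from h import *
st()
for n,f in(('top','top0'),('scene','scene0')):
  save(n,n+'16.png')
  a=cv2.imread(f'pics/{f}.png').astype(int);b=cv2.imread(f'pics/{n}16.png').astype(int)
  d=(np.abs(a-b).sum(2)>60).astype(np.uint8);d=cv2.morphologyEx(d,cv2.MORPH_OPEN,np.ones((2,2),np.uint8))
  k,l,s,c=cv2.connectedComponentsWithStats(d);print(n,[x.tolist() for x in s[1:] if x[4]>8])
  if n=='top': print(b.sum(2)[226:242,284:302]//3); print(a.sum(2)[226:242,284:302]//3)
"
```

```text
[[-0.0788, 0.9969, -0.0006, 0.3553], [0.9969, 0.0788, -0.0011, 0.473], [-0.001, -0.0007, -1.0, 0.2935], [0.0, 0.0, 0.0, 1.0]] yaw 1.6497 [-0.048  0.013 -0.035] [ 0.5 -0.5 -0.2] 0.05861855597047338 28.05
top [[158, 225, 90, 62, 3393], [293, 233, 5, 4, 18], [454, 247, 18, 25, 186], [442, 248, 10, 9, 62], [437, 251, 4, 11, 38], [408, 256, 5, 6, 26], [470, 258, 9, 8, 56], [437, 263, 26, 16, 189], [0, 283, 94, 117, 7999], [0, 363, 4, 5, 14], [81, 362, 421, 38, 9944], [0, 383, 6, 9, 37], [0, 395, 10, 5, 48], [607, 396, 12, 4, 31]]
[[145 145 250 254 247 218 209 207 208 206 204 205 203 206 206 206 207 208]
 [146 148 245 254 248 216 205 209 204 204 203 203 202 201 202 204 206 205]
 [147 144 240 254 250 218 203 207 206 203 203 203 201 203 201 202 204 204]
 [147 150 226 253 250 223 207 206 204 205 200 202 201 202 203 204 203 204]
 [146 144 217 253 252 225 205 205 205 205 205 202 205 205 204 205 206 203]
 [144 144 216 253 252 230 209 208 205 203 204 205 205 200 201 204 205 206]
 [144 144 214 253 252 231 211 204 205 202 178 155 174 198 212 207 203 201]
 [141 147 194 252 253 238 210 203 179 152 13
[... 1968 characters left out ...]
, 3, 9], [580, 12, 6, 4, 14], [588, 16, 6, 4, 14], [561, 19, 31, 8, 137], [274, 50, 10, 7, 39], [285, 50, 30, 25, 284], [540, 62, 4, 7, 16], [311, 68, 4, 5, 14], [308, 74, 6, 3, 14], [307, 77, 3, 3, 9], [300, 79, 6, 8, 22], [374, 82, 17, 38, 289], [525, 105, 3, 5, 10], [560, 125, 10, 5, 35], [281, 129, 85, 25, 790], [459, 134, 68, 21, 876], [367, 137, 52, 18, 323], [436, 136, 16, 4, 40], [517, 138, 14, 9, 70], [257, 143, 20, 20, 137], [249, 144, 8, 15, 61], [553, 144, 12, 6, 48], [367, 147, 273, 115, 6489], [259, 162, 7, 6, 23], [546, 163, 11, 5, 38], [268, 164, 6, 5, 22], [583, 172, 12, 6, 46], [431, 189, 13, 10, 104], [406, 191, 65, 71, 2223], [586, 225, 7, 4, 17], [466, 231, 25, 17, 229]]
```

```bash
python3 -c "
from h import *
print(at('top',296,234,.014),at('top',296,234,.07),np.abs(status.get_obs()['joint_vel']).max())
print(sign_off())"
```

```text
[0.5235 0.0797 0.014 ] [0.5206 0.0769 0.07  ] 0.018885996364646704
the job is handed in; nothing more can be done
None
```

I handed the job in at about 28 s of the 72 s allowed: rods poured into the stock box, carrier standing empty and upright on the bench, and knob turned back to its zero stop. The lifted carrier weighed about 0.3 kg, its empty weight, and the last pictures show one rod inside the box and nothing in the hopper. I did not see the second rod directly, but no picture shows it on the bench.

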